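Shut the tea-money box, then lock it and hold the key turned

TASK

Close the lid of the blue cash box fully, then take the red-headed key from its wooden stand, push it all the way into the lock on the lid (the pins are sticky, so it may take a firm push and a little wiggling) and turn it a full quarter turn clockwise, seen from above. The lock springs back, so finish with the key still gripped, fully in and held at the quarter turn; leave the tin, the mug and the shaker where they stand.

Things in the scene. Friction and masses are not known exactly. Their poses are not given: they have to be found in the camera images.
- lid (a joint): Opening angle of the cash box lid, rad: 0 shut, up to 1.5 open; starts between 0.6 and 0.95. The hinge is stiff: the lid stays at any angle; 2 to 4 N down on its front edge shuts it.
- lid_hinge (a point): Point on the lid's hinge axis, middle of the far upper rim of the blue steel cash box (150 mm deep, 200 wide, 80 high, fixed). Its axes turn with the lid; the hinge axis is y (along the box's width). Lid: plate 10 mm thick above the hinge axis, 154 mm from hinge to front edge, 204 mm wide.
- lid_tab (a point): Top of the small steel finger tab (16 mm deep, 50 mm wide, 6 mm thick) at the middle of the lid's front edge, 160 mm from the hinge axis; 88 mm above the worktop when the lid is shut.
- lock_face (a point): Centre of the top face of the brass lock plug in the lid, in a round steel rosette (56 mm), midway across the lid, 95 mm from the hinge axis; 96 mm above the worktop with the lid shut. Moves with lid and plug: x runs along the keyway (unturned: front to back of the box), z out of the lock. Keyway 18 x 7 mm, 2 mm chamfer; the blade goes in until the key's shoulder rests on this face.
- lock_plug (a joint): Turn of the lock plug, rad: 0 at rest, grows clockwise seen from above, stop at 1.57. Blocked (to 2 N m) until the key is within about 3 mm of fully in; a spring (0.12 N m at the stop) turns it back. The key has about 0.13 rad of play in the keyway, so it turns that much further than the plug. Spring pins resist the key from 6 mm depth on: pushing it fully in takes 5 to 10 N.
- key_head (a point): Centre of the key's flat red plastic head: 34 mm wide (x), 10 mm thick (y), 42 mm high (z, up). The key stands upright in its stand; grip the head across its thickness. The head's middle is 26 mm above the shoulder. Key 50 g.
- key_shoulder (a point): Centre of the underside of the key's steel shoulder (24 mm by 10 mm), 26 mm below the head's centre. The steel blade below it is 16 mm wide (x), 5 mm thick (y), 28 mm long with a rounded, tapered tip, the same both ways round, so it may be put in either way.
- key_stand: Dark wooden key stand, 76 mm (x) by 56 mm (y), 36 mm high, fixed to the worktop, with a loose slot (19 mm by 8 mm, long way along x) from which the key lifts straight up. Origin at the centre of its underside.
- tin: Bystander: food tin, 75 mm diameter, 58 mm high, origin at the centre of its underside.
- mug: Bystander: white mug with a leaf pattern, 92x123x95 mm, origin at its underside.
- shaker: Bystander: small glass shaker with a grey cap, 44 mm diameter, 90 mm high, origin at its underside.

How it is judged:
On the way, in this order (a step that is already met when the one before it is completed fails the run):
1. the lid is shut, the key still out of the lock (value of joint lid below 0.04 rad and distance between key_shoulder and lock_face above 0.04 m), for 0.2 s.
2. the key is fully in the lock, the plug not yet turned (value of joint lid below 0.04 rad and z of key_shoulder in the frame of lock_face below 0.0035 m and distance between key_shoulder and lock_face below 0.006 m and angle between key_shoulder's own z axis and vertical below 0.12 rad and value of joint lock_plug below 0.5 rad), for 0.1 s.
3. the key is turned a quarter clockwise (value of joint lid below 0.04 rad and z of key_shoulder in the frame of lock_face below 0.0035 m and distance between key_shoulder and lock_face below 0.006 m and angle between key_shoulder's own z axis and vertical below 0.12 rad and value of joint lock_plug above 1.4 rad), for 0.2 s.
At the end, for the whole second after the job is handed in: The lid is shut (within 0.04 rad), the key is upright (within 0.12 rad) and fully in (shoulder within 3.5 mm of the lock face in height and 6 mm in all), the plug is held at 1.4 rad or more of its 1.57 rad quarter turn, and the fingers still grip the key (more than 3 N) (all of step 3 and contact force between the fingers and key above 3 N); the arm keeps its last pose, push and grip.
It fails at once if the food tin is shifted by more than 30 mm or tipped (distance of tin from where it was at the start of the episode above 0.03 m or angle between tin's own z axis and vertical above 0.4 rad).
It fails at once if the mug is shifted by more than 30 mm or tipped (distance of mug from where it was at the start of the episode above 0.03 m or angle between mug's own z axis and vertical above 0.4 rad).
It fails at once if the shaker is shifted by more than 30 mm or tipped (distance of shaker from where it was at the start of the episode above 0.03 m or angle between shaker's own z axis and vertical above 0.4 rad).
It also fails if it takes over 64 s, if anything falls off the work surface, if the arm or the gripper's body presses on something with over 40 N, if the wrist force passes 120 N, or if a joint passes its speed limit or range.

ROBOT

A 6-joint arm with a two-finger parallel gripper is mounted at the origin on a cart in front of the work surface, level with it; the furniture and walls round the work are solid. World frame = base frame: x ahead of the robot, y to its left, z up, the work surface at z = 0. Lengths are in m, angles in rad, forces in N, time in s.
With the tool pointing down it reaches from about 0.25 to 0.775 m from the base axis. Payload 4 kg.
Tool frame: the origin (TCP) lies at the centre of the arm's flange, where the gripper is bolted on; the fingertips stand 199 mm ahead of it and the grasp point (between the pads) lies 180 mm ahead of it (robot.tcp_to_tips is the z of the fingertips in the tool frame, in m); z points along the fingers, y is the line along which they close (so a half turn about z gives the same grasp; the last joint's range is limited). The gripper opens to 94 mm and grips with 3 to 60 N. Pads are 16 mm wide; open, the fingers measure 119 mm over their backs; the gripper's body (75 mm by 177 mm) begins 78 mm behind the grasp point.
Start: joints at [1.124, 0.087, 1.371, -0, 1.684, -0.103], TCP at [0.185, 0.518, 0.405] pointing down, gripper open.
Joint ranges: [-3.1, 3.1], [-0.76, 2.03], [0.27, 2.55], [-1.08, 4.22], [0.17, 2.65], [-2.57, 2.57]. Speed limits (rad/s): [2.79, 2.79, 3.14, 3.14, 3.14, 3.14].

INTERFACE

Orientations are given as [roll, pitch, yaw] about the fixed x, y, z axes, in that order (R = Rz(yaw) Ry(pitch) Rx(roll)).
In Python, from bench import robot gives the robot as it stands.
- The arm moves only by the tool play_rows, never from a script. Its arguments are lists of equal length, an entry for each row: "translation": the shift along the tool's x, y, z scaled (see below), a list of three; "twist": the turn, a rotation vector about the tool's x, y, z scaled (see below), a list of three; "gripper": the opening, from -1 (shut) to 1 (fully open). A call has 1 to 8 rows; each row shifts and turns the commanded pose from where the row before left it, along the tool's axes as they then stand; what a row does not reach is not made up. The controller multiplies each number of a shift by 0.04 m and each number of a turn by 0.1 rad. A row lasts 1/10 s, in which the tool goes at most 50 mm and 8.59 degrees, less where a joint would pass 70% of its speed; a pose out of reach is approached as far as the arm can. A call with a number of a shift or a turn outside -1 to 1 is refused whole. A call with a gripper value outside its range is refused whole. The fingers move at their own pace and stop on an object; the grip force is fixed at half the most. Time passes only in rows, so rows that do not move let the fingers close. It gives the time, the measured TCP pose, the force, the opening and the grip force at its end, in the units of the state.
- robot.get_obs(): the state, without advancing time (a new reading comes with each control period).
- robot.snapshot(name): name is "scene" or "top" or "wrist"; returns the picture (384x512x3 uint8, red, green, blue); there is no depth.
- robot.camera_model(name): a dict with "camera_matrix" (3x3 intrinsics, pixels), "rvec" (rotation vector, rad) and "tvec" (3), from world to camera coordinates, as OpenCV has them. Camera axes: x right, y down, z forward; pixel columns grow to the right and rows downward; lengths in m; the calibration is good to about 2 mm. A picture is of the moment at which its call begins: read the wrist's pose just before it. camera_model takes no time and is no camera call; for the wrist camera it gives the pose at the moment of the call.
- robot.close_job(): hands the job in; it is judged then, once.
Trained networks look in the newest picture that a camera, given by its name, has taken for a name from the list of things; names that differ only in an ending like _2 or _b are one class to them, and where a whole thing is asked for, a point or a joint stands for the part that bears it (a point fixed in the world has none). Each returns a list of dicts, best first, with "score" (0 to 1); they miss things now and then, are a little off and sometimes report something else, mostly with a low value. They report only what shows in the picture. A call takes as long as a camera call.
- robot.recognise(name, camera): "centre" ([x, y, z] in m, in world coordinates, good to about 4 mm: the middle of the surface that is visible of it).
- robot.spot_point(name, camera): "centre" ([x, y, z] in m, in world coordinates, good to about 4 mm: a listed point, or the origin of a listed thing).
The state is a dict: "time": time; "joint_positions": joint angles; "qvel": joint speeds; "joint_torque": joint torques, N m; "tool_pos": TCP position; "ee_rot": TCP orientation; "wrist_force": force on the tool from outside, world axes, zero at the start; "wrist_torque": the same for the moment, N m; "width": finger opening in m; "finger_force": force on a finger pad.
Only numpy, scipy, OpenCV 4.12 (cv2) and the standard library are available. Lean on these libraries where they do the work, as an engineer would, in place of code of your own. Each camera call takes 0.05 s, during which the arm holds its last target. There are 200 camera calls.

## Working session

There is one attempt and no reset: what is moved stays moved. The work goes in short steps, Python scripts to look and compute and a tool call to move; the robot and the scene stay as the last step left them, time stands still between calls to the robot, and variables do not carry over. Pictures are saved under pics/ and viewed, at most 10 in all, crops included, and the job is handed in when it is done.

Besides the shell and the picture viewer there is one more tool, called after "Emit:" as name(argument=value, ...) on one line, values as JSON. play_rows: Moves the arm, as the interface text tells. Its arguments: {"type":"object","properties":{"translation":{"type":"array","items":{"type":"array","items":{"type":"number","minimum":-1,"maximum":1}}},"twist":{"type":"array","items":{"type":"array","items":{"type":"number","minimum":-1,"maximum":1}}},"gripper":{"type":"array","items":{"type":"number"}}},"required":["translation","twist","gripper"]}

```bash
mkdir -p pics; cat > h.py <<'E'
from bench import robot
import numpy as np, cv2
def look(cams,names):
    for c in cams:
        im=robot.snapshot(c); cv2.imwrite(f'pics/{c}_{robot.get_obs()["time"]:.2f}.png',im[:,:,::-1])
        for n in names:
            for r in robot.spot_point(n,c)[:2]: print(c,n,np.round(r['centre'],4),round(r['score'],2))
E
python3 - <<'E'
from h import *
look(['scene','top'],['lid_hinge','lid_tab','lock_face','key_head','key_shoulder','key_stand','tin','mug','shaker'])
a=cv2.imread([f for f in __import__('glob').glob('pics/scene*')][0]);b=cv2.imread([f for f in __import__('glob').glob('pics/top*')][0])
cv2.imwrite('pics/both.png',cv2.resize(np.vstack([a,b]),(400*1,600)))
o=robot.get_obs();print(o)
E
ls pics
```

```text
scene lid_hinge [0.6619 0.1404 0.0809] 0.59
scene lid_tab [0.5441 0.1185 0.1826] 0.6
scene key_head [ 0.4916 -0.2324  0.0663] 0.38
scene key_shoulder [ 0.4962 -0.2352  0.0343] 0.53
scene key_stand [ 0.492  -0.2356  0.0022] 0.98
scene tin [ 6.831e-01 -1.876e-01 -4.000e-04] 0.89
scene mug [0.4467 0.4003 0.0011] 0.87
scene mug [ 0.4915 -0.2361  0.0652] 0.22
scene shaker [ 0.6395 -0.4074 -0.0008] 0.5
top lid_hinge [0.6588 0.1389 0.0833] 0.73
top lid_tab [0.5392 0.1211 0.1846] 0.81
top lid_tab [0.6569 0.1415 0.0805] 0.33
top lock_face [ 0.4874 -0.2342 -0.0029] 0.73
top lock_face [0.593  0.1298 0.1503] 0.41
top key_head [ 0.4895 -0.2391  0.0607] 0.41
top key_shoulder [ 0.4936 -0.2395  0.0346] 0.46
top key_stand [ 0.4886 -0.2377 -0.0031] 0.89
top tin [ 6.766e-01 -1.856e-01  6.000e-04] 0.67
top mug [ 0.4432  0.3975 -0.0014] 0.72
top shaker [ 0.6341 -0.4056 -0.0033] 0.52
{'time': 1.0, 'joint_positions': array([ 1.12388928e+00,  8.71310940e-02,  1.37068193e+00,  1.16719515e-05,
        1.68361532e+00, -1.03116857e-01]), 'qvel': array([-0.0011048 , -0.00012148, -0.0009798 ,  0.00025722,  0.0007159 ,
       -0.00016315]), 'joint_torque': array([ 8.63672558e-04, -3.40045738e+01, -3.02608752e+01,  7.16926320e-02,
        2.34880275e-02,  3.95897212e-05]), 'tool_pos': array([0.1853864 , 0.51779774, 0.40475275]), 'ee_rot': array([3.14142802e+00, 5.37704083e-06, 2.79780377e+00]), 'wrist_force': array([ 0.2523328 , -0.53246489,  0.62176875]), 'wrist_torque': array([-0.03893871,  0.01775588,  0.00262273]), 'finger_force': 0.0, 'width': 0.09382120485770919}
both.png
scene_0.05.png
top_0.55.png
```

View pics/scene_0.05.png

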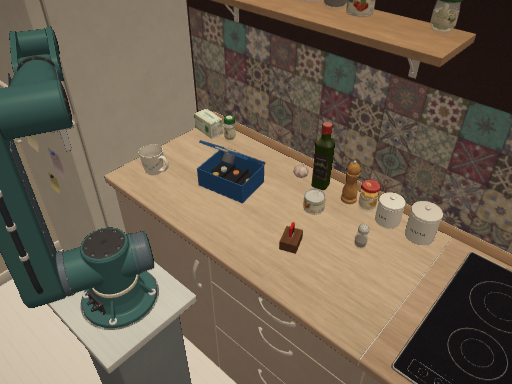

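View pics/top_0.55.png

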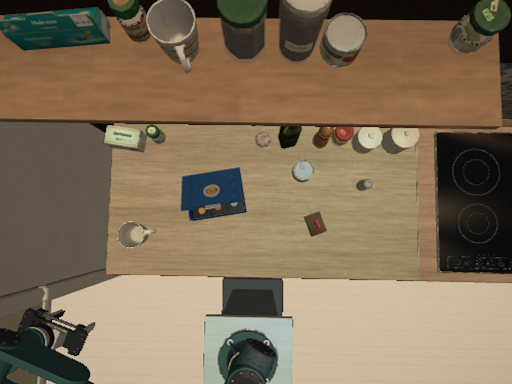

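The scene view shows the box with its lid raised at about (231,172) and the red key in its stand at (291,232). In the top view they are at (213,192) and (315,223). The networks agree with both.

```bash
cat >> h.py <<'E'
from scipy.spatial.transform import Rotation as R
import json
def plan(p,yaw,n,start=None,grip=-1):
    """print n rows to TCP position p, tool down with yaw"""
    o=robot.get_obs(); P,Q=start or (o['tool_pos'],R.from_euler('xyz',o['ee_rot']))
    T=R.from_euler('xyz',[np.pi,0,yaw]); w=(Q.inv()*T).as_rotvec()/n; d=(np.array(p)-P)/n; t=[]
    for i in range(n):
        t.append(np.round(Q.inv().apply(d)/.04,2).tolist()); P=P+d; Q=Q*R.from_rotvec(w)
    print('max',np.abs(t).max()); print(json.dumps(t[:8])); print(json.dumps(t[8:])); print('twist',np.round(w/.1,3))
    return P,Q
E
python3 - <<'E'
from h import *
plan([.545,.121,.42],3.31,16)
E
```

```text
max 0.74
[[-0.74, -0.39, -0.02], [-0.72, -0.42, -0.02], [-0.71, -0.44, -0.02], [-0.7, -0.46, -0.02], [-0.68, -0.49, -0.02], [-0.67, -0.51, -0.02], [-0.65, -0.53, -0.02], [-0.63, -0.55, -0.02]]
[[-0.61, -0.57, -0.02], [-0.6, -0.59, -0.02], [-0.58, -0.61, -0.02], [-0.56, -0.62, -0.02], [-0.54, -0.64, -0.02], [-0.52, -0.66, -0.02], [-0.49, -0.68, -0.02], [-0.47, -0.69, -0.02]]
twist [ 0.    0.   -0.32]
```

Emit:
play_rows(translation=[[-0.74, -0.39, -0.02], [-0.72, -0.42, -0.02], [-0.71, -0.44, -0.02], [-0.7, -0.46, -0.02], [-0.68, -0.49, -0.02], [-0.67, -0.51, -0.02], [-0.65, -0.53, -0.02], [-0.63, -0.55, -0.02]], twist=[[0, 0, -0.32], [0, 0, -0.32], [0, 0, -0.32], [0, 0, -0.32], [0, 0, -0.32], [0, 0, -0.32], [0, 0, -0.32], [0, 0, -0.32]], gripper=[-1, -1, -1, -1, -1, -1, -1, -1])

```text
time: 1.8
tool_pos: [0.3659, 0.318, 0.4113]
ee_rot: [3.141, 0.0, 3.055]
wrist_force: [1.0, -0.3, -0.3]
width: 0.0336
finger_force: 0.0
```

Emit:
play_rows(translation=[[-0.61, -0.57, -0.02], [-0.6, -0.59, -0.02], [-0.58, -0.61, -0.02], [-0.56, -0.62, -0.02], [-0.54, -0.64, -0.02], [-0.52, -0.66, -0.02], [-0.49, -0.68, -0.02], [-0.47, -0.69, -0.02]], twist=[[0, 0, -0.32], [0, 0, -0.32], [0, 0, -0.32], [0, 0, -0.32], [0, 0, -0.32], [0, 0, -0.32], [0, 0, -0.32], [0, 0, -0.32]], gripper=[-1, -1, -1, -1, -1, -1, -1, -1])

```text
time: 2.6
tool_pos: [0.5461, 0.1194, 0.4176]
ee_rot: [3.141, 0.0, -2.972]
wrist_force: [0.6, -0.0, 1.2]
width: 0.0004
finger_force: 0.0
```

Emit:
play_rows(translation=[[0, 0, 0.5], [0, 0, 0.4], [0.25, 0, 0.5], [0.2, 0, 0.42], [0.15, 0, 0.4], [0.12, 0, 0.4], [0.08, 0, 0.35], [0.05, 0, 0.22]], twist=[[0, 0, 0], [0, 0, 0], [0, 0, 0], [0, 0, 0], [0, 0, 0], [0, 0, 0], [0, 0, 0], [0, 0, 0]], gripper=[-1, -1, -1, -1, -1, -1, -1, -1])

```text
time: 3.4
tool_pos: [0.5116, 0.1148, 0.289]
ee_rot: [3.141, -0.0, -2.973]
wrist_force: [-0.2, -0.0, 34.2]
width: 0.0004
finger_force: 20.7
```

Emit:
play_rows(translation=[[0, 0, 0.03], [0, 0, 0.03], [0, 0, 0]], twist=[[0, 0, 0], [0, 0, 0], [0, 0, 0]], gripper=[-1, -1, -1])

```text
time: 3.7
tool_pos: [0.5117, 0.1149, 0.2894]
ee_rot: [3.142, 0.0, -2.973]
wrist_force: [-3.0, -0.6, 7.4]
width: 0.0008
finger_force: 3.9
```

Emit:
play_rows(translation=[[0, 0, -0.4], [0, 0, -0.8], [0, 0, -0.8], [0, 0, -0.8], [0, 0, -0.7], [0, 0, -0.5], [0, 0, 0]], twist=[[0, 0, 0], [0, 0, 0], [0, 0, 0], [0, 0, 0], [0, 0, 0], [0, 0, 0], [0, 0, 0]], gripper=[-1, -1, -1, -1, -1, 1, 1])

```text
time: 4.4
tool_pos: [0.512, 0.1149, 0.4513]
ee_rot: [-3.141, 0.008, -2.973]
wrist_force: [0.0, -0.5, -0.0]
width: 0.013
finger_force: 0.0
```

```bash
python3 - <<'E'
from h import *
look(['wrist','top','scene'],['lid_hinge','lid_tab','lock_face'])
P=plan([.47,-.22,.42],2.9,16,grip=1)
E
ls pics
```

```text
wrist lid_hinge [0.6565 0.1413 0.0797] 0.92
wrist lid_hinge [ 0.6819 -0.1924 -0.0025] 0.59
wrist lid_tab [0.5032 0.1107 0.0862] 0.6
wrist lock_face [0.5628 0.1258 0.0984] 0.75
wrist lock_face [ 0.442   0.3992 -0.0007] 0.61
top lid_hinge [0.6585 0.1384 0.081 ] 0.77
top lid_tab [ 0.6355 -0.4069 -0.0026] 0.32
scene lid_hinge [0.6603 0.1408 0.0794] 0.67
scene lid_tab [0.504  0.1101 0.0857] 0.79
scene lock_face [0.5673 0.1226 0.0968] 0.5
max 0.53
[[0.15, -0.5, 0.04], [0.14, -0.51, 0.04], [0.13, -0.51, 0.04], [0.11, -0.52, 0.04], [0.1, -0.52, 0.04], [0.09, -0.52, 0.04], [0.07, -0.52, 0.04], [0.06, -0.52, 0.04]]
[[0.05, -0.53, 0.04], [0.03, -0.53, 0.04], [0.02, -0.53, 0.04], [0.01, -0.53, 0.04], [-0.01, -0.53, 0.04], [-0.02, -0.53, 0.04], [-0.03, -0.53, 0.04], [-0.05, -0.53, 0.04]]
twist [ 0.    -0.     0.256]
both.png
scene_0.05.png
scene_4.85.png
top_0.55.png
top_4.65.png
wrist_4.45.png
```

View pics/wrist_4.45.png

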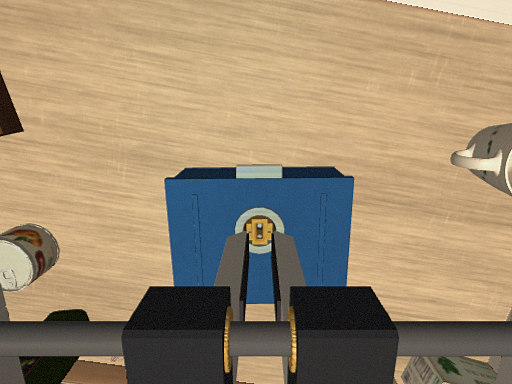

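Emit:
play_rows(translation=[[0.15, -0.5, 0.04], [0.14, -0.51, 0.04], [0.13, -0.51, 0.04], [0.11, -0.52, 0.04], [0.1, -0.52, 0.04], [0.09, -0.52, 0.04], [0.07, -0.52, 0.04], [0.06, -0.52, 0.04]], twist=[[0, 0, 0.256], [0, 0, 0.256], [0, 0, 0.256], [0, 0, 0.256], [0, 0, 0.256], [0, 0, 0.256], [0, 0, 0.256], [0, 0, 0.256]], gripper=[1, 1, 1, 1, 1, 1, 1, 1])

```text
time: 5.8
tool_pos: [0.4906, -0.0532, 0.4347]
ee_rot: [3.142, 0.0, 3.104]
wrist_force: [0.6, 0.2, 0.3]
width: 0.0941
finger_force: 0.0
```

Emit:
play_rows(translation=[[0.05, -0.53, 0.04], [0.03, -0.53, 0.04], [0.02, -0.53, 0.04], [0.01, -0.53, 0.04], [-0.01, -0.53, 0.04], [-0.02, -0.53, 0.04], [-0.03, -0.53, 0.04], [-0.05, -0.53, 0.04]], twist=[[0, 0, 0.256], [0, 0, 0.256], [0, 0, 0.256], [0, 0, 0.256], [0, 0, 0.256], [0, 0, 0.256], [0, 0, 0.256], [0, 0, 0.256]], gripper=[1, 1, 1, 1, 1, 1, 1, 1])

```text
time: 6.6
tool_pos: [0.4692, -0.2218, 0.4219]
ee_rot: [3.142, 0.0, 2.899]
wrist_force: [0.7, 0.3, 0.1]
width: 0.0941
finger_force: 0.0
```

```bash
python3 - <<'E'
from h import *
o=robot.get_obs();print(o['tool_pos'],o['ee_rot'])
look(['wrist'],['key_head','key_shoulder','key_stand'])
E
ls pics
```

```text
[ 0.46922572 -0.22181181  0.42185582] [3.14153017e+00 2.38421993e-04 2.89908400e+00]
wrist key_head [ 0.4916 -0.2353  0.0622] 0.66
wrist key_shoulder [ 0.4937 -0.2337  0.0349] 0.83
wrist key_stand [ 0.4939 -0.2409 -0.0031] 0.67
both.png
scene_0.05.png
scene_4.85.png
top_0.55.png
top_4.65.png
wrist_4.45.png
wrist_6.65.png
```

The wrist picture shows the lid shut. The rosette and brass plug are at (260,230), the keyway runs front to back, and the box is square to the tool, so the box yaw is about 0.17.

View pics/wrist_6.65.png

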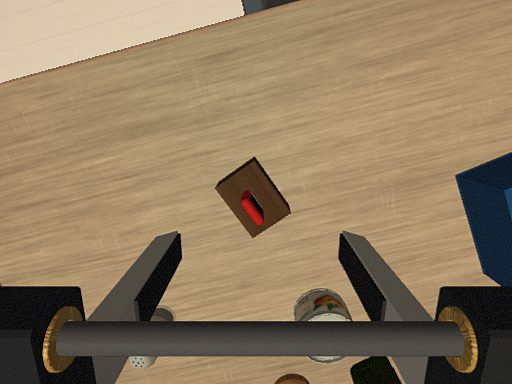

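```bash
python3 - <<'E'
from h import *
im=cv2.imread('pics/wrist_6.65.png');c=robot.camera_model('wrist');print(c)
def unproj(px,z,c):
    Rm=cv2.Rodrigues(np.array(c['rvec']))[0];t=np.array(c['tvec']).ravel();o=-Rm.T@t
    u=cv2.undistortPoints(np.float32(px).reshape(-1,1,2),np.array(c['camera_matrix']),None)[:,0]
    d=np.c_[u,np.ones(len(u))]@Rm; return o+d*((z-o[2])/d[:,2])[:,None]
b,g,r=[im[...,i].astype(int) for i in range(3)]
m=((r>110)&(g<70)&(b<70)).astype(np.uint8)
n,l,s,ce=cv2.connectedComponentsWithStats(m)
for i in range(1,n):
    if s[i,4]>60:
        rc=cv2.minAreaRect(np.argwhere(l==i)[:,::-1].astype(np.float32)); print(s[i],ce[i],rc)
        for z in (.04+.02+.021+.0,): 
            B=unproj(cv2.boxPoints(rc),z,c);print(B.round(4))
E
```

```text
{'camera_matrix': array([[324.96391967,   0.        , 259.73483179],
       [  0.        , 324.96391967, 199.63223149],
       [  0.        ,   0.        ,   1.        ]]), 'rvec': array([-2.2954497 , -1.79861804, -0.24730058]), 'tvec': array([ 0.10103672, -0.52208677,  0.27024945])}
[241 199  23  27 252] [251.82936508 211.8531746 ] ((251.82000732421875, 211.76002502441406), (30.60000228881836, 8.40000057220459), 53.13010025024414)
[[ 0.4777 -0.2433  0.081 ]
 [ 0.4742 -0.2353  0.081 ]
 [ 0.5044 -0.2233  0.081 ]
 [ 0.5081 -0.2315  0.081 ]]
```

The stand is at (253,197) with the red head at (252,212). The key's long axis yaws about 0.38 to 0.4 rad in the world frame.

```bash
cat >> h.py <<'E'
def unproj(px,z,c):
    Rm=cv2.Rodrigues(np.array(c['rvec']))[0];t=np.array(c['tvec']).ravel();o=-Rm.T@t
    u=cv2.undistortPoints(np.float32(px).reshape(-1,1,2),np.array(c['camera_matrix']),None)[:,0]
    d=np.c_[u,np.ones(len(u))]@Rm; return o+d*((z-o[2])/d[:,2])[:,None]
E
python3 - <<'E'
from h import *
c=robot.camera_model('wrist');print(robot.get_obs()['joint_positions'])
print(unproj([(256,157),(291,212),(253,238),(216,187)],.036,c).round(4))
plan([.491,-.234,.335],3.53,8)
E
```

```text
[-5.49554493e-01  1.49911102e-02  1.41265822e+00  7.26196283e-04
  1.71447540e+00 -1.87844857e+00]
[[ 0.4431 -0.2175  0.036 ]
 [ 0.516  -0.1932  0.036 ]
 [ 0.5373 -0.2448  0.036 ]
 [ 0.4657 -0.2708  0.036 ]]
max 0.27
[[-0.08, -0.02, 0.27], [-0.07, -0.03, 0.27], [-0.07, -0.03, 0.27], [-0.07, -0.04, 0.27], [-0.06, -0.05, 0.27], [-0.06, -0.05, 0.27], [-0.06, -0.06, 0.27], [-0.05, -0.06, 0.27]]
[]
twist [ 0.001 -0.    -0.788]
```

Emit:
play_rows(translation=[[-0.08, -0.02, 0.27], [-0.07, -0.03, 0.27], [-0.07, -0.03, 0.27], [-0.07, -0.04, 0.27], [-0.06, -0.05, 0.27], [-0.06, -0.05, 0.27], [-0.06, -0.06, 0.27], [-0.05, -0.06, 0.27]], twist=[[0, 0, -0.75], [0, 0, -0.75], [0, 0, -0.75], [0, 0, -0.75], [0, 0, -0.75], [0, 0, -0.75], [0, 0, -0.75], [0, 0, -0.75]], gripper=[1, 1, 1, 1, 1, 1, 1, 1])

```text
time: 7.6
tool_pos: [0.4914, -0.2331, 0.3354]
ee_rot: [3.141, 0.001, -2.778]
wrist_force: [-0.7, -0.6, 0.3]
width: 0.0937
finger_force: 0.0
```

```bash
python3 - <<'E'
from h import *
o=robot.get_obs();print(o['tool_pos'],o['ee_rot'],o['joint_positions'],2*np.pi+o['ee_rot'][2])
look(['wrist'],['key_head','key_shoulder'])
im=robot.snapshot('wrist')[:,:,::-1];c=robot.camera_model('wrist');cv2.imwrite('pics/wk.png',im)
b,g,r=[im[...,i].astype(int) for i in range(3)]
m=((r>90)&(g<70)&(b<70)).astype(np.uint8)
n,l,s,ce=cv2.connectedComponentsWithStats(m)
for i in range(1,n):
    if s[i,4]>60:
        rc=cv2.minAreaRect(np.argwhere(l==i)[:,::-1].astype(np.float32)); print(s[i],rc)
        B=unproj(cv2.boxPoints(rc),.083,c);print(B.round(4))
E
```

```text
[ 0.49139378 -0.23314103  0.33537584] [ 3.14149549e+00  7.54985769e-04 -2.77791305e+00] [-5.47434737e-01  9.73343201e-02  1.49745985e+00  6.56324635e-04
  1.54641256e+00 -2.48192658e+00] 3.505272260071797
wrist key_head [ 0.4927 -0.2342  0.0625] 0.84
wrist key_shoulder [ 0.4911 -0.2346  0.0387] 0.81
wrist key_shoulder [ 0.6357 -0.4051 -0.0024] 0.39
[250 186  13  51 545] ((256.0, 211.0), (50.0, 12.0), 90.0)
[[ 0.4713 -0.2474  0.083 ]
 [ 0.4682 -0.2392  0.083 ]
 [ 0.505  -0.2253  0.083 ]
 [ 0.5082 -0.2339  0.083 ]]
```

View pics/wk.png

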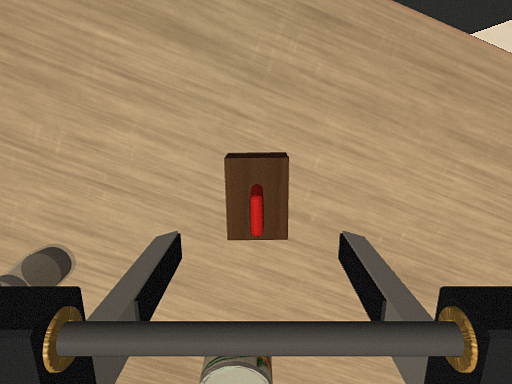

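The key is upright at (256,211), parallel to the pads and about 1.5 mm to the left of the finger midline.

Emit:
play_rows(translation=[[0, -0.04, 0.4], [0, 0, 0.5], [0, 0, 0.5], [0, 0, 0.5], [0, 0, 0.38], [0, 0, 0], [0, 0, 0]], twist=[[0, 0, 0], [0, 0, 0], [0, 0, 0], [0, 0, 0], [0, 0, 0], [0, 0, 0], [0, 0, 0]], gripper=[1, 1, 1, 1, 1, 1, -1])

```text
time: 8.5
tool_pos: [0.4918, -0.2357, 0.2453]
ee_rot: [-3.141, 0.001, -2.783]
wrist_force: [0.5, 0.5, -0.2]
width: 0.0884
finger_force: 0.0
```

Emit:
play_rows(translation=[[0, 0, 0], [0, 0, 0], [0, 0, 0], [0, 0, 0], [0, 0, 0], [0, 0, 0], [0, 0, 0], [0, 0, 0]], twist=[[0, 0, 0], [0, 0, 0], [0, 0, 0], [0, 0, 0], [0, 0, 0], [0, 0, 0], [0, 0, 0], [0, 0, 0]], gripper=[-1, -1, -1, -1, -1, -1, -1, -1])

```text
time: 9.3
tool_pos: [0.4915, -0.2358, 0.2442]
ee_rot: [3.141, -0.0, -2.783]
wrist_force: [0.3, 0.3, -0.5]
width: 0.0255
finger_force: 0.0
```

Emit:
play_rows(translation=[[0, 0, 0], [0, 0, 0], [0, 0, 0], [0, 0, 0], [0, 0, 0]], twist=[[0, 0, 0], [0, 0, 0], [0, 0, 0], [0, 0, 0], [0, 0, 0]], gripper=[-1, -1, -1, -1, -1])

```text
time: 9.8
tool_pos: [0.4915, -0.2358, 0.2442]
ee_rot: [3.141, 0.0, -2.783]
wrist_force: [0.2, 0.8, 0.7]
width: 0.0095
finger_force: 30.0
```

Emit:
play_rows(translation=[[0, 0, -0.2], [0, 0, -0.5], [0, 0, -0.5], [0, 0, -0.6], [0, 0, -0.6], [0, 0, -0.6], [0, 0, -0.5], [0, 0, 0]], twist=[[0, 0, 0], [0, 0, 0], [0, 0, 0], [0, 0, 0], [0, 0, 0], [0, 0, 0], [0, 0, 0], [0, 0, 0]], gripper=[-1, -1, -1, -1, -1, -1, -1, -1])

```text
time: 10.6
tool_pos: [0.4919, -0.2361, 0.3886]
ee_rot: [-3.135, 0.005, -2.783]
wrist_force: [0.2, 0.3, -0.2]
width: 0.0098
finger_force: 30.0
```

```bash
python3 - <<'E'
from h import *
o=robot.get_obs();print(o['tool_pos'],o['ee_rot'],o['width'],o['finger_force'])
look(['wrist'],['key_head','key_shoulder'])
plan([.543,.120,.385],3.31,16)
E
```

```text
[ 0.49187331 -0.23606422  0.38860343] [-3.13537967  0.0048304  -2.78299721] 0.009816142025676131 29.999860525131226
wrist key_head [ 0.4933 -0.2359  0.204 ] 0.76
wrist key_shoulder [ 0.4946 -0.2369  0.1776] 0.92
max 0.53
[[-0.27, 0.49, -0.0], [-0.26, 0.5, -0.0], [-0.26, 0.5, -0.0], [-0.25, 0.5, -0.0], [-0.25, 0.5, -0.0], [-0.24, 0.51, -0.0], [-0.23, 0.51, -0.0], [-0.23, 0.51, -0.0]]
[[-0.22, 0.52, -0.0], [-0.22, 0.52, -0.0], [-0.21, 0.52, -0.0], [-0.2, 0.52, -0.0], [-0.2, 0.53, -0.0], [-0.19, 0.53, -0.0], [-0.19, 0.53, -0.0], [-0.18, 0.53, -0.0]]
twist [ 0.001 -0.001  0.119]
```

Emit:
play_rows(translation=[[-0.27, 0.49, 0], [-0.26, 0.5, 0], [-0.26, 0.5, 0], [-0.25, 0.5, 0], [-0.25, 0.5, 0], [-0.24, 0.51, 0], [-0.23, 0.51, 0], [-0.23, 0.51, 0]], twist=[[0, 0, 0.119], [0, 0, 0.119], [0, 0, 0.119], [0, 0, 0.119], [0, 0, 0.119], [0, 0, 0.119], [0, 0, 0.119], [0, 0, 0.119]], gripper=[-1, -1, -1, -1, -1, -1, -1, -1])

```text
time: 11.55
tool_pos: [0.5168, -0.0572, 0.3821]
ee_rot: [3.14, -0.003, -2.879]
wrist_force: [-0.5, -0.5, -0.6]
width: 0.0097
finger_force: 30.0
```

Emit:
play_rows(translation=[[-0.22, 0.52, 0], [-0.22, 0.52, 0], [-0.21, 0.52, 0], [-0.2, 0.52, 0], [-0.2, 0.53, 0], [-0.19, 0.53, 0], [-0.19, 0.53, 0], [-0.18, 0.53, 0]], twist=[[0, 0, 0.119], [0, 0, 0.119], [0, 0, 0.119], [0, 0, 0.119], [0, 0, 0.119], [0, 0, 0.119], [0, 0, 0.119], [0, 0, 0.119]], gripper=[-1, -1, -1, -1, -1, -1, -1, -1])

```text
time: 12.35
tool_pos: [0.5427, 0.1208, 0.382]
ee_rot: [3.141, -0.004, -2.974]
wrist_force: [-0.6, -0.7, -0.8]
width: 0.0096
finger_force: 30.0
```

```bash
python3 - <<'E'
from h import *
o=robot.get_obs();print(o['tool_pos'],o['ee_rot'],o['width'],o['finger_force'])
look(['wrist'],['key_head','key_shoulder','lock_face','lid_hinge'])
c=robot.camera_model('wrist');im=robot.snapshot('wrist')[:,:,::-1];cv2.imwrite('pics/wl.png',im)
cv2.imwrite('pics/wl2.png',cv2.resize(im[130:310,160:360],(800,720))[:600])
E
```

```text
[0.54271316 0.12084455 0.38201131] [ 3.14137129 -0.0038053  -2.97382019] 0.009628619244902806 29.99909073114395
wrist key_head [0.5427 0.1213 0.1998] 0.93
wrist key_shoulder [0.5428 0.1203 0.1727] 0.56
wrist lock_face [0.5657 0.1232 0.0992] 0.82
wrist lid_hinge [0.6582 0.1393 0.0797] 0.69
```

View pics/wl2.png

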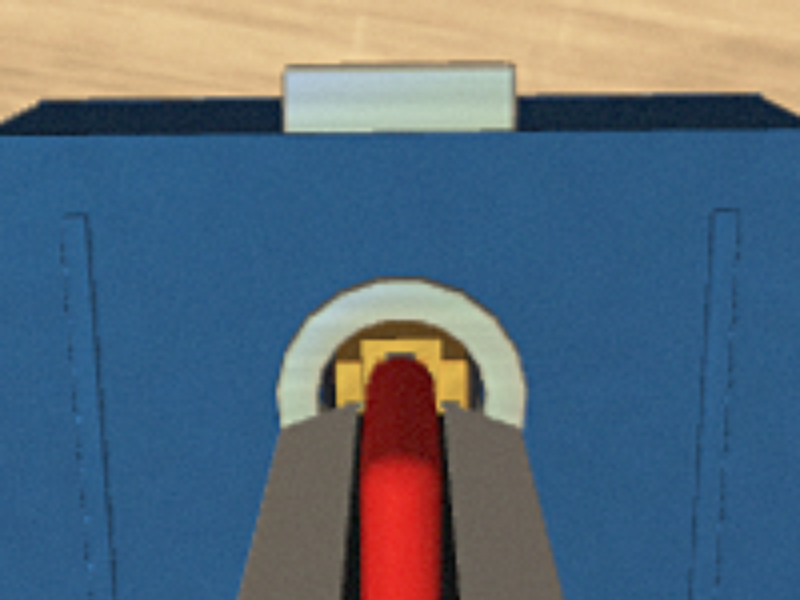

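The tab, the rosette (centre column about 401 in the crop, 260 in full) and the red key (column 400) are in line, so the sideways fit and yaw are good. Next I'll compute the lengthwise offset.

```bash
python3 - <<'E'
from h import *
from scipy.optimize import least_squares
im=cv2.imread('pics/wl.png');c=robot.camera_model('wrist');o=robot.get_obs();T=o['tool_pos'];Q=R.from_euler('xyz',o['ee_rot'])
Rm=cv2.Rodrigues(c['rvec'])[0];print('cam in tool',Q.inv().apply(-Rm.T@np.ravel(c['tvec'])-T).round(4))
hsv=cv2.cvtColor(im,cv2.COLOR_BGR2HSV)
m=((hsv[...,2]>150)&(hsv[...,1]<60)).astype(np.uint8);m[:195]=0;m[240:]=0
n,l,s,ce=cv2.connectedComponentsWithStats(m)
k=1+np.argmax(s[1:,4]);print(s[k])
pts=[]
ys,xs=np.where(l==k)
for y in range(ys.min(),ys.max()-1):
    r=xs[ys==y]; pts+=[(r.min()-.5,y),(r.max()+.5,y)]
for x in range(xs.min()+8,xs.max()-8):
    if (xs==x).any(): pts.append((x,ys[xs==x].min()-.5))
for z in (.09,.092,.094,.096):
    W=unproj(pts,z,c)[:,:2]
    for r0 in (None,):
        f=least_squares(lambda q:np.hypot(*(W-q[:2]).T)-q[2],[.565,.124,.028]);print(z,f.x.round(4),np.abs(f.fun).max().round(4))
        g=least_squares(lambda q:np.hypot(*(W-q[:2]).T)-.028,[.565,.124]);print('  r28',g.x.round(4), 'tool',Q.inv().apply(np.r_[g.x,z]-T).round(4))
b,gg,r=[im[...,i].astype(int) for i in range(3)]
red=((r>60)&(gg<45)&(b<50)&(r>2*gg)); red[:200]=0
col=im[210:270,258:263].mean(1).round().astype(int)
for i in range(0,60,2): print(210+i,col[i],end=' ')
for v,dz in((218.8,-.021),(245,.021)):
  for off in (-.002,-.005):
    z=T[2]-.18+off+dz; print(v,off,Q.inv().apply(unproj([(260,v)],z,c)[0]-T).round(4))
E
```

```text
cam in tool [0.0784 0.0012 0.0206]
[229 200  62  37 864]
0.09 [0.5677 0.1244 0.0275] 0.0007
  r28 [0.5683 0.1245] tool [-0.0265  0.0012  0.2933]
0.092 [0.567  0.1243 0.0273] 0.0007
  r28 [0.5678 0.1244] tool [-0.026   0.0012  0.2913]
0.094 [0.5662 0.1242 0.0271] 0.0007
  r28 [0.5673 0.1244] tool [-0.0255  0.0012  0.2893]
0.096 [0.5655 0.1241 0.0269] 0.0007
  r28 [0.5668 0.1243] tool [-0.025   0.0012  0.2873]
210 [ 58  85 102] 212 [32 69 95] 214 [ 35  77 105] 216 [ 80 181 224] 218 [75 93 95] 220 [10 13 98] 222 [ 19  19 102] 224 [ 16  18 101] 226 [ 16  18 101] 228 [ 17  18 103] 230 [ 20  19 103] 232 [ 15  20 102] 234 [ 17  18 102] 236 [ 14  15 103] 238 [ 16  18 103] 240 [ 19  22 107] 242 [ 19  21 103] 244 [ 19  22 143] 246 [ 28  31 185] 248 [ 31  36 205] 250 [ 33  38 215] 252 [ 37  43 224] 254 [ 39  48 230] 256 [ 35  43 228] 258 [ 36  43 228] 260 [ 35  43 227] 262 [ 36  44 228] 264 [ 39  44 228] 266 [ 35  43 227] 268 [ 37  45 228] 218.8 -0.002 [0.0155 0.0012 0.203 ]
218.8 -0.005 [0.0144 0.0012 0.206 ]
245 -0.002 [0.017  0.0012 0.161 ]
245 -0.005 [0.0157 0.0012 0.164 ]
```

Emit:
play_rows(translation=[[-0.2, 0, 0.1], [-0.2, 0, 0.2], [-0.16, 0, 0.2], [-0.07, 0, 0.25], [0, 0, 0.2], [0, 0, 0.2], [0, 0, 0], [0, 0, 0]], twist=[[0, 0, 0], [0, 0, 0], [0, 0, 0], [0, 0, 0], [0, 0, 0], [0, 0, 0], [0, 0, 0], [0, 0, 0]], gripper=[-1, -1, -1, -1, -1, -1, -1, -1])

```text
time: 13.45
tool_pos: [0.5676, 0.1242, 0.3381]
ee_rot: [3.141, -0.0, -2.973]
wrist_force: [-0.5, -0.1, -1.4]
width: 0.0098
finger_force: 30.0
```

Emit:
play_rows(translation=[[0, 0, 0.06], [0, 0, 0.06], [0, 0, 0.06], [0, 0, 0.06], [0, 0, 0]], twist=[[0, 0, 0], [0, 0, 0], [0, 0, 0], [0, 0, 0], [0, 0, 0]], gripper=[-1, -1, -1, -1, -1])

```text
time: 13.95
tool_pos: [0.5677, 0.1241, 0.3282]
ee_rot: [3.141, -0.001, -2.973]
wrist_force: [-0.5, -0.0, -1.1]
width: 0.0097
finger_force: 30.0
```

```bash
python3 - <<'E'
from h import *
o=robot.get_obs();print({k:np.round(o[k],4) for k in('tool_pos','ee_rot','wrist_force','wrist_torque')})
T=o['tool_pos'];Q=R.from_euler('xyz',o['ee_rot'])
for cam in('wrist','scene'):
  look([cam],['key_head','key_shoulder','lock_face'])
print(Q.apply([-.0008,0,.208])+T)
E
```

```text
{'tool_pos': array([0.5677, 0.1241, 0.3282]), 'ee_rot': array([ 3.1415e+00, -8.0000e-04, -2.9734e+00]), 'wrist_force': array([-0.5022, -0.0025, -1.1032]), 'wrist_torque': array([ 0.0274, -0.0316, -0.0088])}
wrist key_head [0.5687 0.1269 0.1407] 0.68
wrist key_shoulder [0.5656 0.1261 0.1199] 0.78
wrist lock_face [0.5638 0.1233 0.1014] 0.9
scene key_head [0.5662 0.1218 0.1481] 0.54
scene key_shoulder [0.5704 0.1266 0.1164] 0.39
scene lock_face [0.5654 0.1209 0.1005] 0.44
[0.56827946 0.1242419  0.12017652]
```

Emit:
play_rows(translation=[[0, 0, 0.06], [0, 0, 0.06], [0, 0, 0.06], [0, 0, 0.06], [0, 0, 0]], twist=[[0, 0, 0], [0, 0, 0], [0, 0, 0], [0, 0, 0], [0, 0, 0]], gripper=[-1, -1, -1, -1, -1])

```text
time: 14.85
tool_pos: [0.5671, 0.1241, 0.3181]
ee_rot: [3.141, -0.004, -2.973]
wrist_force: [-3.5, -0.4, -0.5]
width: 0.0102
finger_force: 30.0
```

Emit:
play_rows(translation=[[0.02, 0, 0], [0, 0, 0.05], [0, 0, 0.05], [0, 0, 0.05], [0, 0, 0]], twist=[[0, 0, 0], [0, 0, 0], [0, 0, 0], [0, 0, 0], [0, 0, 0]], gripper=[-1, -1, -1, -1, -1])

```text
time: 15.35
tool_pos: [0.5667, 0.124, 0.3126]
ee_rot: [3.142, -0.001, -2.973]
wrist_force: [-3.0, 0.1, -0.4]
width: 0.01
finger_force: 30.0
```

Emit:
play_rows(translation=[[0.02, 0, 0.05], [0, 0, 0.05], [0, 0, 0.05], [0, 0, 0]], twist=[[0, 0, 0], [0, 0, 0], [0, 0, 0], [0, 0, 0]], gripper=[-1, -1, -1, -1])

```text
time: 15.75
tool_pos: [0.5664, 0.1239, 0.3093]
ee_rot: [-3.141, 0.003, -2.973]
wrist_force: [-4.2, -0.9, 8.2]
width: 0.0098
finger_force: 30.0
```

```bash
python3 - <<'E'
from h import *
for cam in('wrist','scene'):
  look([cam],['key_head','key_shoulder','lock_face'])
im=cv2.imread(sorted(__import__('glob').glob('pics/wrist_1*'))[-1]);im2=cv2.imread(sorted(__import__('glob').glob('pics/scene_1*'))[-1])
cv2.imwrite('pics/c2.png',np.hstack([cv2.resize(im[130:290,180:340],(400,400)),cv2.resize(im2[130:210,190:270],(400,400))]))
E
```

```text
wrist key_head [0.5669 0.1235 0.1267] 0.77
wrist key_shoulder [0.5659 0.1241 0.1024] 0.79
wrist lock_face [0.564  0.1231 0.0987] 0.73
scene key_head [0.5682 0.1235 0.1269] 0.55
scene key_shoulder [ 0.6368 -0.4078 -0.0023] 0.74
scene key_shoulder [0.5714 0.1268 0.0978] 0.6
scene lock_face [0.5664 0.1219 0.0988] 0.43
```

View pics/c2.png

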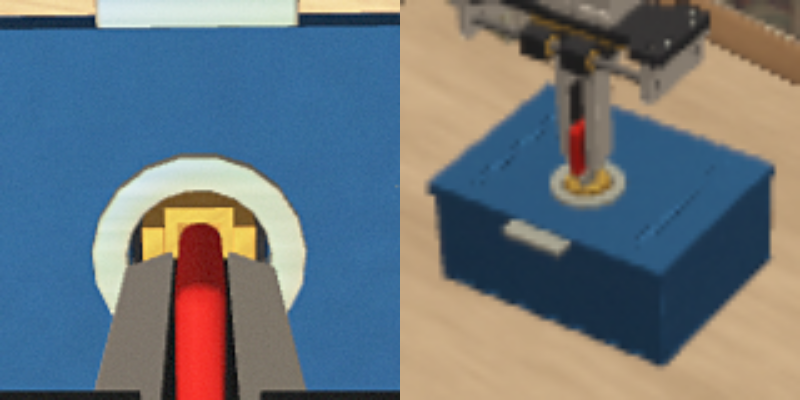

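The key sits in the keyway with its head low over the plug. About 5 mm remains against the pins, so I'll push harder with a small wiggle.

Emit:
play_rows(translation=[[0.02, 0, 0.08], [0, 0, 0.05], [0, 0, 0.03], [0, 0, 0.03], [0, 0, 0]], twist=[[0, 0, 0.3], [0, 0, -0.3], [0, 0, -0.3], [0, 0, 0.3], [0, 0, 0]], gripper=[-1, -1, -1, -1, -1])

```text
time: 16.65
tool_pos: [0.5659, 0.1238, 0.304]
ee_rot: [-3.141, 0.006, -2.974]
wrist_force: [-7.0, -0.5, 13.8]
width: 0.0097
finger_force: 30.0
```

Emit:
play_rows(translation=[[0.03, 0, 0.05], [0.02, 0, 0.05], [0, 0, 0], [0, 0, 0]], twist=[[0, 0, 0.3], [0, 0, -0.6], [0, 0, 0.3], [0, 0, 0]], gripper=[-1, -1, -1, -1])

```text
time: 17.05
tool_pos: [0.5646, 0.1237, 0.3038]
ee_rot: [-3.141, 0.012, -2.974]
wrist_force: [-6.7, -1.1, 23.5]
width: 0.0096
finger_force: 30.0
```

```bash
python3 - <<'E'
from h import *
for i in range(2): look(['wrist','scene'],['key_head','key_shoulder','lock_face'])
o=robot.get_obs();print(o['tool_pos'],o['ee_rot'],o['wrist_force'],o['wrist_torque'])
E
```

```text
wrist key_head [0.5683 0.1229 0.1212] 0.79
wrist key_shoulder [0.5647 0.1245 0.0948] 0.81
wrist lock_face [0.5626 0.1215 0.1012] 0.65
scene key_head [0.5674 0.1221 0.1214] 0.59
scene key_head [0.5709 0.1256 0.0934] 0.29
scene key_shoulder [0.5682 0.126  0.0909] 0.58
scene lock_face [0.5689 0.1211 0.0996] 0.55
wrist key_head [0.5687 0.1246 0.1201] 0.69
wrist key_shoulder [0.5706 0.125  0.0933] 0.72
wrist lock_face [0.5649 0.1238 0.0992] 0.9
scene key_head [0.5668 0.1252 0.1221] 0.47
scene key_shoulder [0.5693 0.1257 0.0932] 0.57
scene lock_face [0.5671 0.1217 0.0972] 0.52
[0.56461686 0.12365235 0.30378614] [-3.14108234  0.01222986 -2.97327463] [-7.50864654 -0.11198024 23.95144268] [-0.12374492  1.64452719 -0.00443569]
```

The height stalls at 0.3038 while the force rises to 24 N, so the shoulder is seated. Now I'll turn clockwise, which is +z in the tool frame.

Emit:
play_rows(translation=[[0, 0, 0], [0, 0, 0], [0, 0, 0], [0, 0, 0], [0, 0, 0], [0, 0, 0], [0, 0, 0], [0, 0, 0]], twist=[[0, 0, 0.6], [0, 0, 0.8], [0, 0, 0.8], [0, 0, 0.8], [0, 0, 0.8], [0, 0, 0.8], [0, 0, 0.8], [0, 0, 0.8]], gripper=[-1, -1, -1, -1, -1, -1, -1, -1])

```text
time: 18.65
tool_pos: [0.5647, 0.1234, 0.3038]
ee_rot: [3.136, 0.011, 2.687]
wrist_force: [-7.7, -1.8, 23.9]
width: 0.0098
finger_force: 30.0
```

```bash
python3 - <<'E'
from h import *
o=robot.get_obs();print(o['tool_pos'],o['ee_rot'],o['wrist_force'],o['wrist_torque'],o['width'],o['joint_positions'])
E
```

```text
[0.56466687 0.12335467 0.30380445] [3.13562696 0.01081333 2.68665782] [-7.72650228 -1.83031157 23.87983833] [-0.33801258  1.63322843  0.09754588] 0.009823970053429713 [ 1.17213805e-01  1.85319538e-01  1.46214221e+00 -8.42322849e-04
  1.48180972e+00 -9.98610259e-01]
```

Emit:
play_rows(translation=[[0, 0, 0], [0, 0, 0], [0, 0, 0], [0, 0, 0], [0, 0, 0], [0, 0, 0], [0, 0, 0], [0, 0, 0]], twist=[[0, 0, 0.8], [0, 0, 0.8], [0, 0, 0.8], [0, 0, 0.8], [0, 0, 0.8], [0, 0, 0.8], [0, 0, 0.8], [0, 0, 0.8]], gripper=[-1, -1, -1, -1, -1, -1, -1, -1])

```text
time: 19.45
tool_pos: [0.5646, 0.1231, 0.3038]
ee_rot: [3.131, 0.006, 2.047]
wrist_force: [-8.4, -2.3, 24.4]
width: 0.01
finger_force: 30.0
```

Emit:
play_rows(translation=[[0, 0, 0], [0, 0, 0], [0, 0, 0], [0, 0, 0], [0, 0, 0], [0, 0, 0]], twist=[[0, 0, 0.8], [0, 0, 0.8], [0, 0, 0.8], [0, 0, 0.8], [0, 0, 0.8], [0, 0, 0]], gripper=[-1, -1, -1, -1, -1, -1])

```text
time: 20.05
tool_pos: [0.5645, 0.1232, 0.3038]
ee_rot: [3.13, 0.001, 1.649]
wrist_force: [-9.1, -1.8, 24.1]
width: 0.0097
finger_force: 30.0
```

```bash
python3 - <<'E'
from h import *
o=robot.get_obs();print(o['tool_pos'],o['ee_rot'],o['wrist_force'],o['wrist_torque'],o['width'],o['finger_force'])
look(['wrist','scene'],['key_head','key_shoulder','lock_face'])
g=__import__('glob').glob;t=lambda f:float(f.split('_')[1][:-4])
im=cv2.imread(max(g('pics/wrist_*'),key=t));im2=cv2.imread(max(g('pics/scene_*'),key=t))
cv2.imwrite('pics/c3.png',np.hstack([cv2.resize(im[130:290,180:340],(400,400)),cv2.resize(im2[130:210,190:270],(400,400))]))
E
```

```text
[0.56453598 0.12317617 0.30380712] [3.12990793e+00 1.02000598e-03 1.64872421e+00] [-9.06322288 -1.84409551 24.13752165] [-0.62996237  1.77969788  0.12906706] 0.009746815638042895 30.01609593629837
wrist key_head [0.5683 0.1263 0.1174] 0.56
wrist key_shoulder [0.5681 0.1238 0.0969] 0.97
wrist lock_face [0.5654 0.1239 0.0994] 0.7
scene key_head [0.5656 0.124  0.1209] 0.62
scene key_shoulder [0.5671 0.1262 0.0915] 0.57
scene lock_face [0.567  0.1228 0.1008] 0.37
```

View pics/c3.png

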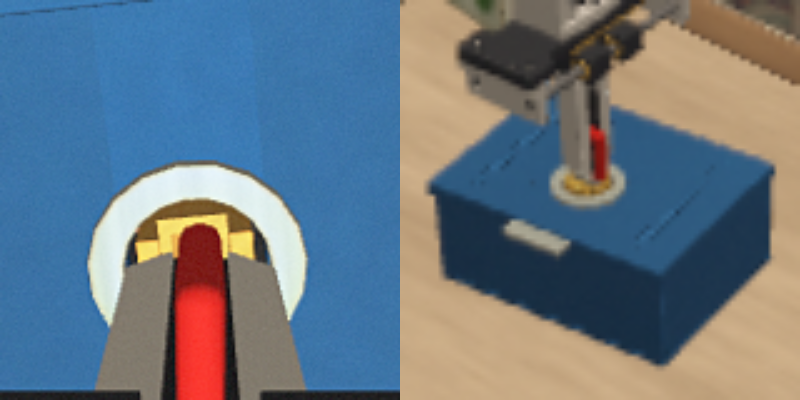

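The plug has turned with the key, lagging by about the 0.13 rad of play, and the lid is still shut. I'll turn slightly further to reach the stop.

Emit:
play_rows(translation=[[0, 0, 0], [0, 0, 0], [0, 0, 0], [0, 0, 0]], twist=[[0, 0, 0.4], [0, 0, 0.3], [0, 0, 0], [0, 0, 0]], gripper=[-1, -1, -1, -1])

```text
time: 20.85
tool_pos: [0.5644, 0.1232, 0.3038]
ee_rot: [3.131, 0.0, 1.58]
wrist_force: [-8.3, -1.7, 24.6]
width: 0.0099
finger_force: 30.0
```

```bash
python3 - <<'E'
from h import *
o=robot.get_obs();print(o['tool_pos'],o['ee_rot'],o['wrist_force'],o['wrist_torque'],o['width'],o['finger_force'])
E
```

```text
[0.56436444 0.12322179 0.30382025] [3.13056816e+00 1.87136551e-04 1.58027733e+00] [-8.30799087 -1.72653089 24.59034051] [-0.60531354  1.91670873  0.18322152] 0.009932266888309768 30.0321963429451
```

Emit:
play_rows(translation=[[0, 0, 0], [0, 0, 0], [0, 0, 0]], twist=[[0, 0, 0.3], [0, 0, 0], [0, 0, 0]], gripper=[-1, -1, -1])

```text
time: 21.15
tool_pos: [0.5643, 0.1233, 0.3038]
ee_rot: [3.131, -0.0, 1.551]
wrist_force: [-8.5, -2.0, 25.4]
width: 0.0098
finger_force: 30.1
```

```bash
python3 - <<'E'
from h import *
o=robot.get_obs();print(o['tool_pos'],o['ee_rot'],o['wrist_force'],o['wrist_torque'])
look(['wrist'],['key_shoulder'])
g=__import__('glob').glob;t=lambda f:float(f.split('_')[1][:-4])
im=cv2.imread(max(g('pics/wrist_*'),key=t))
cv2.imwrite('pics/c4.png',cv2.resize(im[180:260,200:320],(780,520),interpolation=cv2.INTER_CUBIC))
E
```

```text
[0.56432385 0.12327705 0.3038062 ] [ 3.13073996e+00 -1.34573909e-04  1.55063664e+00] [-8.5313075  -2.02411124 25.39178339] [-0.54875225  1.97591186  0.28809178]
wrist key_shoulder [0.5664 0.1229 0.0936] 0.76
```

View pics/c4.png

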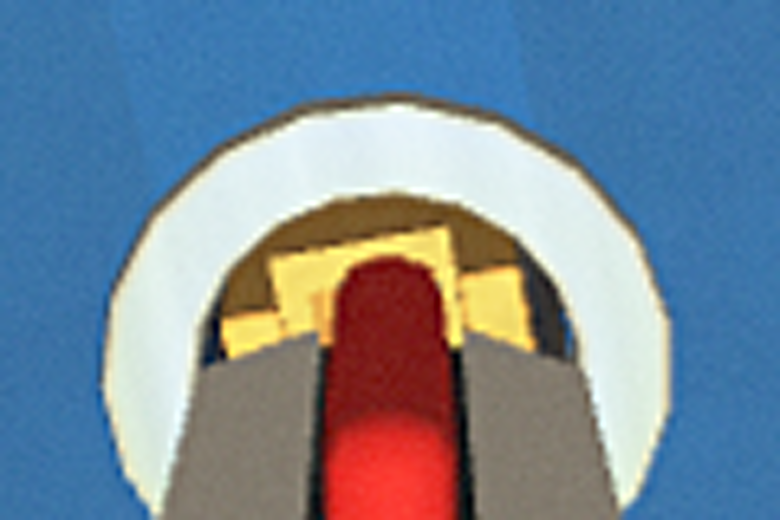

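The plug face is at the stop: its lag behind the tool grew to about 0.18 rad and the torque jumped to 0.29 N m. The key is fully in and still gripped at 30 N.

```bash
python3 -c "
from bench import robot
print(robot.close_job())"
```

```text
the job is handed in; nothing more can be done
None
```

I handed the job in with the lid shut, the key fully in and held at the clockwise quarter-turn stop, and the grip at about 30 N. The tin, mug and shaker were never touched; `close_job` gave no verdict, so I can't confirm it passed.

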